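# Square the label printer up against the desk stand

## Robot

A 7-joint arm with a two-finger parallel gripper is mounted at the origin on the work surface. World frame = base frame: x ahead of the robot, y to its left, z up, the work surface at z = 0. Lengths are in m, angles in rad, forces in N, time in s.
With the tool pointing down it reaches from about 0.4 to 0.9 m from the base axis. Payload 5.5 kg.
Tool frame: the origin (TCP) lies midway between the tips of the shut fingers; the grasp point (between the pads) lies 19 mm behind it; z points along the fingers, y is the line along which they close (so a half turn about z gives the same grasp; the last joint's range is limited). The gripper opens to 92 mm and grips with 3 to 60 N. Pads are 19 mm wide; open, the fingers measure 130 mm over their backs; the gripper's body (75 mm by 190 mm) begins 47 mm behind the grasp point.
Start: joints at [-0.942, 0.501, -0.427, 1.55, 0.221, 1.138, -0.21], TCP at [0.232, 0.607, 0.201] pointing down, gripper open.
Joint ranges: [-2.88, 2.88], [-0.31, 2.03], [-1.54, 1.56], [0.2, 2.42], [-1.41, 4.55], [0.19, 2.02], [-2.57, 2.57]. Speed limits (rad/s): [2.57, 2.57, 3.14, 3.14, 3.14, 3.14, 3.14].

## Interface

Orientations are given as a 3x3 rotation matrix whose columns are the frame's x, y, z axes.
In Python, from workcell import get_obs, snapshot, calibration, job_done, masks_of gives the robot as it stands. The module is installed in compiled form; this text tells all that it offers.
- The arm moves only by the shell command python3 -m crank 'ROWS' [FORCE]. ROWS is JSON, a list of rows, each an object of numbers: "x", "y", "z": the shift along the tool's x, y, z in mm; "wx", "wy", "wz": the turn, a rotation vector about the tool's x, y, z in degrees; "hand": the opening, from 0 (shut) to 1 (fully open). In form: [{"x": .., "y": .., "z": .., "wx": .., "wy": .., "wz": .., "hand": ..}, ...]. A call has 1 to 5 rows; each row is the pose to reach, as a shift and turn from the pose commanded when the call began, along the tool's axes at that moment; what a row does not reach only later rows make up. A row lasts 1/8 s, in which the tool goes at most 62.5 mm and 10.7 degrees, less where a joint would pass 70% of its speed; a pose out of reach is approached as far as the arm can. A call with a gripper value outside its range is refused whole. The fingers move at their own pace and stop on an object; FORCE is the grip in N (left out, the last holds). Time passes only in rows, so rows that repeat a pose let the fingers close. It gives the time, the measured TCP pose, the force, the opening and the grip force at its end, in the units of the state.
- get_obs(): the state, without advancing time (a new reading comes with each control period).
- snapshot(name): name is "side" or "top" or "wrist"; returns the picture (420x560x3 uint8, blue, green, red); there is no depth.
- calibration(name): a dict with "K" (3x3 intrinsics, pixels), "R" (3x3) and "t" (3): a world point X has camera coordinates R X + t. Camera axes: x right, y down, z forward; pixel columns grow to the right and rows downward; lengths in m; the calibration is good to about 2 mm. A picture is of the moment at which its call begins: read the wrist's pose just before it. calibration takes no time and is no camera call; for the wrist camera it gives the pose at the moment of the call.
- job_done(): hands the job in; it is judged then, once.
Trained networks look in the newest picture that a camera, given by its name, has taken for a name from the list of things; names that differ only in an ending like _2 or _b are one class to them, and where a whole thing is asked for, a point or a joint stands for the part that bears it (a point fixed in the world has none). Each returns a list of dicts, best first, with "conf" (0 to 1); they miss things now and then, are a little off and sometimes report something else, mostly with a low value. They report only what shows in the picture. A call takes as long as a camera call. They do not tell look-alikes from the thing itself.
- masks_of(camera, target): "mask" (420x560 bool, what is visible of it) and "rect" ([left, top, right, bottom] in pixels, round what is visible of it).
The state is a dict: "t": time; "joint_pos": joint angles; "joint_velocities": joint speeds; "joint_torque": joint torques, N m; "eef_pos": TCP position; "ee_rot": TCP orientation; "force": force on the tool from outside, world axes, zero at the start; "wrist_torque": the same for the moment, N m; "width": opening from 0.0 (shut) to 1.0 (fully open); "gripper_force": force on a finger pad.
Only numpy, scipy, OpenCV 4.12 (cv2) and the standard library are available. Lean on these libraries where they do the work, as an engineer would, in place of code of your own. Each camera call takes 0.05 s, during which the arm holds its last target. There are 200 camera calls.

## Task

The label printer has been left standing askew in front of the low desk stand. Without picking it up, walk it round on the desk by pushing now one corner, now another, until its back faces the stand, and then push it home until its whole back lies flat against the stand's front, between the pen cup and the card basket and touching neither. Push steadily and never lift or tip it, have it roughly square before it touches the stand so that no corner digs in, and leave everything else where it is.

Things in the scene. Friction and masses are not known exactly. Their poses are not given: they have to be found in the camera images.
- printer: Label printer: block 140 deep (x) x 110 wide (y) x 80 mm high, 0.75 to 1 kg, white below, grey lid with dark-framed window to the rear. Sides flat and upright from 5 to 75 mm up, edges rounded 5 mm. Origin: centre of its underside, on the desk. x points out of its back, y to its left, z up. It starts clear of the stand, 45 to 78 degrees anticlockwise (seen from above) of the stand's heading.
- front (a point): middle of the printer's front, 25 mm above the desk: at x -70, y 0 mm in the printer's frame. The front bears the dark label slot and steel tear bar and, on the lid behind it, a round white button. The printer stands on rubber feet; sliding it takes some 4 to 10 N. A 20 mm push at a corner turns it some 5 to 9 degrees and shifts it as far as the push
- back_left (a point): the printer's back left upright edge, 25 mm above the desk: at x +70, y +55 mm in the printer's frame
- back_right (a point): the printer's back right upright edge, 25 mm above the desk: at x +70, y -55 mm in the printer's frame
- stand: Low closed-front desk stand, fixed: grey, white top, carrying a tissue box and a terminal 70 mm or more behind its front, 560 long (y) x 200 deep (x) x 60 mm high, front. Origin: middle of the front's bottom edge. x points into the stand, square to it; y left along it; z up. The front is x = 0, y -280 to +280 mm. The printer in place has the stand's heading and its origin at x = -70 mm.
- card_basket: bystander: white perforated basket full of order cards, 210 x 130 x 80 mm (cards to 85 mm), in front of the stand to the left of the printer; its long side (its x) runs towards the stand. Origin: centre of its underside
- pen_cup: bystander: black round pen cup, 76 mm across the rim, 95 mm high, pens and scissors to 155 mm, close to the stand, to the right of the printer. Origin: centre of its underside
- label_roll: bystander: spare roll of labels standing on end, 72 mm across, 50 mm high, to the right of the printer. Origin: centre of its underside
- stapler: bystander: black and grey stapler 130 x 34 x 65 mm, nearer to the robot, left. Origin: centre of its underside, long along its x
- tape_dispenser: bystander: weighted tape dispenser 150 x 60 x 96 mm, well to the left. Origin: centre of its underside, long along its x
- mouse: bystander: black computer mouse 105 x 62 x 34 mm on a green mat, nearer to the robot, right. Origin: centre of its underside
Not all that is in view belongs to the job. Leave any blue or purple look-alike of the printer alone.

How it is judged:
By the outcome, as a careful person would: the job done as asked, in the order asked, and still so for the second after the job is handed in, with the robot touching nothing.
It also fails if it takes over 54 s, if anything falls off the work surface, if the arm or the gripper's body presses on something with over 40 N, if the wrist force passes 120 N, or if a joint passes its speed limit or range.

## Working session

There is one attempt and no reset: what is moved stays moved. The work goes in short steps, Python scripts to look and compute and a shell command to move; the robot and the scene stay as the last step left them, time stands still between calls to the robot, and variables do not carry over. Pictures are saved under pics/ and viewed, at most 10 in all, crops included, and the job is handed in when it is done.

```bash
mkdir -p pics
python3 - <<'E'
from workcell import *
import cv2,numpy as np
o=get_obs();print(o['t'],o['eef_pos'],o['ee_rot'],o['width'],o['force'])
for n in('top','side'):
    im=snapshot(n);cv2.imwrite(f'pics/{n}0.png',im)
    c=calibration(n);print(n,np.round(c['K'],1).tolist(),np.round(c['R'],4).tolist(),np.round(c['t'],4).tolist())
    for t in('printer','stand','card_basket','pen_cup','label_roll','stapler'):
        print(t,[(round(m['conf'],2),m['rect']) for m in masks_of(n,t)])
E
```

```text
0.0 [0.23228079 0.60625942 0.19946101] [[-9.33871216e-01  3.57608714e-01 -7.48654274e-04]
 [ 3.57609495e-01  9.33869424e-01 -1.82991288e-03]
 [ 4.47525459e-05 -1.97662884e-03 -9.99998045e-01]] 0.9976367647668006 [-0.00267357 -0.93481951  0.19870386]
top [[386.6, 0.0, 282.9], [0.0, 386.6, 204.6], [0.0, 0.0, 1.0]] [[-0.0057, -1.0, -0.0017], [-0.9949, 0.0058, -0.1004], [0.1004, 0.0011, -0.9949]] [0.0595, 0.5263, 1.1596]
printer [(0.87, [142.1, 228.8, 201.1, 286.0]), (0.83, [141.1, 158.7, 205.1, 216.5]), (0.74, [315.0, 171.6, 374.2, 228.7]), (0.72, [161.8, 94.7, 217.4, 147.9])]
stand [(0.81, [234.6, 72.3, 423.5, 165.9])]
card_basket [(0.64, [208.0, 169.1, 255.9, 240.5])]
pen_cup [(0.69, [399.0, 155.2, 435.6, 184.4])]
label_roll [(0.62, [407.2, 186.9, 437.6, 213.1]), (0.17, [315.4, 172.0, 375.7, 230.5])]
stapler [(0.92, [218.3, 259.8, 242.9, 305.2])]
side [[482.8, 0.0, 287.7], [0.0, 482.8, 212.3], [0.0, 0.0, 1.0]] [[0.8663, -0.4994, 0.0031], [-0.3126, -0.547, -0.7765], [0.3895, 0.6718, -0.6301]] [-0.4238, 0.2402, 1.0486]
printer [(0.86, [223.7, 131.8, 278.4, 170.7]), (0.82, [304.7, 225.3, 355.4, 292.1]), (0.81, [286.1, 122.5, 340.7, 162.4]), (0.64, [160.0, 153.6, 215.3, 197.3])]
stand [(0.62, [307.5, 145.1, 513.5, 307.6])]
card_basket [(0.91, [218.2, 157.1, 308.3, 222.8]), (0.43, [160.0, 191.8, 205.5, 236.8])]
pen_cup [(0.55, [401.0, 260.9, 446.8, 330.2])]
label_roll [(0.65, [375.0, 314.2, 416.1, 363.4])]
stapler [(0.8, [161.0, 193.5, 204.3, 238.8])]
```

View pics/top0.png

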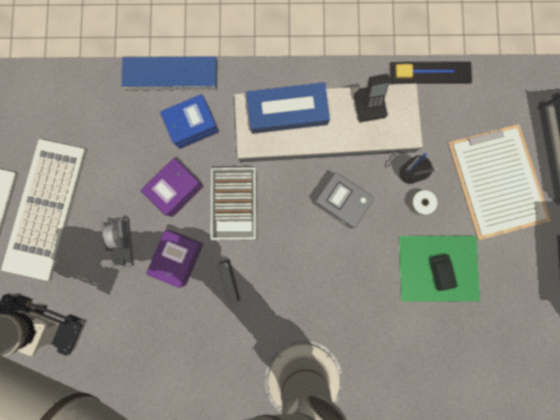

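View pics/side0.png

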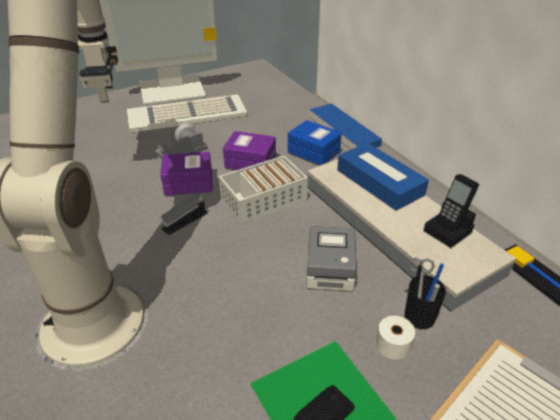

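The grey printer is at about (343,199) in the top view. Its button end faces right and its window faces left and up, between the basket (232,203) and the pen cup (415,168), with the stand's front edge running (238,158)-(421,150). Purple and blue boxes are look-alikes. Next I'll fit the poses.

```bash
cat > h.py <<'E'
from workcell import *
import cv2,numpy as np
from scipy.optimize import minimize
def proj(c,P):
    q=P@c['R'].T+c['t'];q=q@c['K'].T;return q[:,:2]/q[:,2:]
def box(d,w,h,x0=0,ch=0):
    return np.array([[x0+s*(d/2),u*(w/2),z] for s in(-1,1) for u in(-1,1) for z in(0.,h)])
PR=np.array([[s*(.07-e),u*(.055-f),z] for s in(-1,1) for u in(-1,1) for z,e,f in((.0,.003,.003),(.005,0,.002),(.005,.002,0),(.075,0,.002),(.075,.002,0),(.08,.004,.004))])
def cyl(r,h): 
    a=np.linspace(0,6.28,24);return np.array([[r*np.cos(t),r*np.sin(t),z] for t in a for z in(0,h)])
def place(P,p):
    c,s=np.cos(p[2]),np.sin(p[2]);return P@np.array([[c,-s,0],[s,c,0],[0,0,1]]).T+[p[0],p[1],0]
def fit(P,p0,views,yaw=True,sc=4):
    """views: list of (calib, mask). maximise IoU of the hull silhouette"""
    V=[(c,cv2.resize(m.astype(np.uint8),None,fx=sc,fy=sc,interpolation=cv2.INTER_LINEAR)) for c,m in views]
    def cost(v):
        p=[v[0]/100,v[1]/100,v[2]/10 if yaw else p0[2]];s=0
        for c,m in V:
            h=cv2.convexHull(((proj(c,place(P,p))+.5)*sc).astype(np.float32))
            im=np.zeros_like(m);cv2.fillConvexPoly(im,np.round(h*16).astype(np.int32),1,shift=4)
            s+=1-(im&m).sum()/max(1,(im|m).sum())
        return s/len(V)
    v0=np.array([p0[0]*100,p0[1]*100,p0[2]*10]);best=None
    for k in range(2):
        r=minimize(cost,v0,method='Nelder-Mead',options=dict(initial_simplex=np.vstack([v0]+[v0+d for d in np.diag([2,2,2 if yaw else .1])/(k+1)]),xatol=.01,fatol=1e-4));v0=r.x
    return np.array([v0[0]/100,v0[1]/100,v0[2]/10 if yaw else p0[2]]),r.fun
def find(n,t,near,maxd=40,conf=.1):
    c=calibration(n);u=proj(c,np.array([near]))[0];b=None
    for m in masks_of(n,t):
        r=m['rect'];d=np.hypot((r[0]+r[2])/2-u[0],(r[1]+r[3])/2-u[1])
        if d<maxd and m['conf']>conf and (b is None or d<b[0]): b=(d,m['mask'])
    return None if b is None else (c,b[1])
def printer(p0,names=('top','side'),snap=True,maxd=40):
    V=[]
    for n in names:
        if snap: im=snapshot(n)
        f=find(n,'printer',[p0[0],p0[1],.04],maxd)
        if f: V.append(f)
    return fit(PR,p0,V)+(len(V),)
E
python3 - <<'E'
from h import *
def ray(n,u,v,z):
    c=calibration(n);d=c['R'].T@np.linalg.inv(c['K'])@[u,v,1];o=-c['R'].T@c['t'];return o+d*(z-o[2])/d[2]
print(ray('top',238,158,.06),ray('top',421,150,.06))
S=np.array([[x,y,z] for x in(0,.2) for y in(-.28,.28) for z in(0,.06)])
g={'printer':(PR,ray('top',343,199,.06),1.1),'stand':(S,ray('top',330,152,.0),0.05),'card_basket':(box(.21,.13,.08),ray('top',232,203,.08),0),
'pen_cup':(cyl(.038,.095),ray('top',415,168,.09),0),'label_roll':(cyl(.036,.05),ray('top',424,202,.05),0),'stapler':(box(.13,.034,.06),ray('top',230,281,.03),0.2)}
for n in('top','side'):snapshot(n)
for k,(P,q,y) in g.items():
    for names in (('top',),('side',),('top','side')):
        ctr=q+[.1,0,.03] if k=='stand' else q*[1,1,0]+[0,0,.04]
        V=[f for f in (find(n,k,ctr,45) for n in names) if f]
        if V:
            p,e=fit(P,[q[0],q[1],y],V,k not in('pen_cup','label_roll'));print(k,names,np.round(p[:2]*1000),round(np.degrees(p[2]),1),round(e,3))
E
```

```text
[0.66541233 0.19107168 0.06      ] [ 0.68665158 -0.36197418  0.06      ]
printer ('top',) [ 537. -123.] 55.1 0.03
printer ('side',) [ 538. -120.] 55.4 0.036
printer ('top', 'side') [ 537. -122.] 55.1 0.039
stand ('top',) [683. -84.] 2.9 0.058
stand ('side',) [684. -82.] 3.1 0.192
stand ('top', 'side') [684. -83.] 3.0 0.127
card_basket ('top',) [527. 204.] -0.3 0.024
card_basket ('side',) [526. 207.] 1.0 0.029
card_basket ('top', 'side') [527. 205.] 0.1 0.033
pen_cup ('top',) [ 630. -344.] 0.0 0.092
pen_cup ('side',) [ 633. -335.] 0.0 0.196
pen_cup ('top', 'side') [ 629. -340.] 0.0 0.159
label_roll ('top',) [ 531. -368.] 0.0 0.046
label_roll ('side',) [ 530. -368.] 0.0 0.031
label_roll ('top', 'side') [ 530. -368.] 0.0 0.042
stapler ('top',) [299. 223.] 16.5 0.119
stapler ('side',) [294. 220.] 24.0 0.154
stapler ('top', 'side') [297. 223.] 16.4 0.149
```

```bash
python3 -m crank '[{"x":-43,"y":-45,"wz":3,"hand":0},{"x":-86,"y":-90,"wz":6,"hand":0},{"x":-128,"y":-136,"wz":9,"hand":0},{"x":-171,"y":-182,"wz":12,"hand":0},{"x":-214,"y":-227,"wz":14,"hand":0}]' 20
cat >> h.py <<'E'
def goto(w):
    "tool shift in mm to world point w"
    o=get_obs();R=np.array(o['ee_rot']);print('t',round(o['t'],2),'tcp',np.round(np.array(o['eef_pos'])*1000),'yawY',round(np.degrees(np.arctan2(R[1,1],R[0,1])),1),'shift',np.round(R.T@(np.array(w)-o['eef_pos'])*1000),'F',np.round(o['force'],1))
E
python3 -c "
from h import *
goto([.495,-.025,.2]);goto([.495,-.025,.024])"
```

```text
t 2.0 tcp [233. 607. 201.] yawY 69.0 shift [-471. -496.    1.] F [ 1.  -0.  -0.8]
t 2.0 tcp [233. 607. 201.] yawY 69.0 shift [-471. -496.  177.] F [ 1.  -0.  -0.8]invalid input
```

```bash
python3 -m crank '[{"x":-43,"y":-45,"z":0,"wx":0,"wy":0,"wz":3,"hand":0},{"x":-86,"y":-90,"z":0,"wx":0,"wy":0,"wz":6,"hand":0},{"x":-128,"y":-136,"z":0,"wx":0,"wy":0,"wz":9,"hand":0},{"x":-171,"y":-182,"z":0,"wx":0,"wy":0,"wz":12,"hand":0},{"x":-214,"y":-227,"z":0,"wx":0,"wy":0,"wz":14,"hand":0}]' 20
python3 -c "
from h import *
goto([.495,-.025,.2]);goto([.495,-.025,.024])"
```

```text
t: 2.62
eef_pos: [0.3518, 0.3169, 0.2009]
ee_rot: [[-0.819, 0.574, 0.001], [0.574, 0.819, 0.001], [-0.0, 0.001, -1.0]]
force: [1.1, -0.2, 0.3]
width: 0.505
gripper_force: 0.0
t 2.62 tcp [352. 317. 201.] yawY 55.0 shift [-314. -198.    1.] F [ 1.1 -0.2  0.3]
t 2.62 tcp [352. 317. 201.] yawY 55.0 shift [-313. -198.  177.] F [ 1.1 -0.2  0.3]
```

```bash
python3 -m crank '[{"x":-52,"y":-33,"z":0,"wx":0,"wy":0,"wz":0,"hand":0},{"x":-104,"y":-66,"z":0,"wx":0,"wy":0,"wz":0,"hand":0},{"x":-156,"y":-99,"z":0,"wx":0,"wy":0,"wz":0,"hand":0},{"x":-208,"y":-132,"z":20,"wx":0,"wy":0,"wz":0,"hand":0},{"x":-255,"y":-165,"z":50,"wx":0,"wy":0,"wz":0,"hand":0}]' | head -2
python3 -m crank '[{"x":-40,"y":-23,"z":30,"wx":0,"wy":0,"wz":0,"hand":0},{"x":-58,"y":-33,"z":80,"wx":0,"wy":0,"wz":0,"hand":0},{"x":-58,"y":-33,"z":127,"wx":0,"wy":0,"wz":0,"hand":0},{"x":-58,"y":-33,"z":127,"wx":0,"wy":0,"wz":0,"hand":0}]'
python3 - <<'E'
from h import *
goto([.495,-.025,.024])
im=snapshot('side');cv2.imwrite('pics/a.png',im[120:320,200:480].repeat(2,0).repeat(2,1))
snapshot('top');print(printer([.537,-.122,.96],('side',)))
E
```

```text
t: 3.25
eef_pos: [0.4662, 0.0393, 0.1534]
t: 3.75
eef_pos: [0.4891, -0.0193, 0.0226]
ee_rot: [[-0.819, 0.573, -0.008], [0.573, 0.819, 0.0], [0.007, -0.005, -1.0]]
force: [-0.5, 0.5, -0.0]
width: 0.003
gripper_force: 0.0
t 3.75 tcp [489. -19.  23.] yawY 55.0 shift [-8. -1. -1.] F [-0.5  0.5 -0. ]
(array([ 0.53779497, -0.11954559,  0.96234276]), np.float64(0.06589490596741299), 1)
```

View pics/a.png

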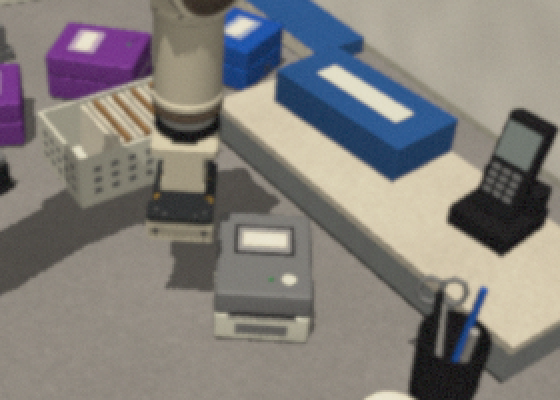

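The shut fingers stand just left of the printer's left side, by its back end ((180,230) in the crop). Now I'll push.

```bash
python3 -m crank '[{"x":-14,"y":0,"z":0,"wx":0,"wy":0,"wz":0,"hand":0},{"x":-26,"y":0,"z":0,"wx":0,"wy":0,"wz":0,"hand":0},{"x":-34,"y":0,"z":0,"wx":0,"wy":0,"wz":0,"hand":0},{"x":-42,"y":0,"z":0,"wx":0,"wy":0,"wz":0,"hand":0},{"x":-50,"y":0,"z":0,"wx":0,"wy":0,"wz":0,"hand":0}]' 
python3 -m crank '[{"x":-8,"y":0,"z":0,"wx":0,"wy":0,"wz":0,"hand":0},{"x":-15,"y":0,"z":0,"wx":0,"wy":0,"wz":0,"hand":0},{"x":-22,"y":0,"z":0,"wx":0,"wy":0,"wz":0,"hand":0},{"x":-28,"y":0,"z":0,"wx":0,"wy":0,"wz":0,"hand":0},{"x":-28,"y":0,"z":0,"wx":0,"wy":0,"wz":0,"hand":0}]'
python3 - <<'E'
from h import *
r=printer([.545,-.13,.7],('side',));print(r,np.degrees(r[0][2]))
r=printer([.545,-.13,.7],('top',));print(r,np.degrees(r[0][2]))
E
```

```text
t: 4.58
eef_pos: [0.5327, -0.0457, 0.0256]
ee_rot: [[-0.82, 0.572, -0.003], [0.572, 0.82, 0.003], [0.004, 0.0, -1.0]]
force: [-5.2, 5.2, 5.6]
width: 0.007
gripper_force: 3.7
t: 5.2
eef_pos: [0.557, -0.0627, 0.0256]
ee_rot: [[-0.82, 0.573, -0.0], [0.573, 0.82, 0.002], [0.001, 0.001, -1.0]]
force: [-1.6, 4.4, 1.5]
width: 0.002
gripper_force: 2.1
(array([ 0.55968886, -0.15022229,  0.69701592]), np.float64(0.06847234770573418), 1) 39.93607026574125
(array([ 0.5582274 , -0.16514578,  0.86568604]), np.float64(0.900096215522771), 1) 49.60015619391873
```

```bash
python3 -m crank '[{"x":10,"y":0,"z":0,"wx":0,"wy":0,"wz":0,"hand":0},{"x":12,"y":0,"z":-50,"wx":0,"wy":0,"wz":0,"hand":0},{"x":12,"y":0,"z":-105,"wx":0,"wy":0,"wz":5,"hand":0},{"x":12,"y":0,"z":-105,"wx":0,"wy":0,"wz":15,"hand":0}]' | head -2
python3 - <<'E'
from h import *
r=printer([.56,-.15,.7]);print(r,np.degrees(r[0][2]))
p=r[0]
w=place(np.array([[-.058,-.078,.125]]),p)[0];print(w);goto(w)
def ray(n,u,v):
    c=calibration(n);return -c['R'].T@c['t'],c['R'].T@np.linalg.inv(c['K'])@[u,v,1]
o1,d1=ray('top',391,160);o2,d2=ray('side',421,263)
A=np.c_[d1,-d2];s=np.linalg.lstsq(A,o2-o1,rcond=None)[0];print('scissors',o1+d1*s[0],o2+d2*s[1])
E
```

```text
t: 5.9
eef_pos: [0.5504, -0.0584, 0.1355]
(array([ 0.55987964, -0.15028469,  0.69189187]), np.float64(0.02738485257275003), 1) 39.64248402900303
[ 0.56498092 -0.24735156  0.125     ]
t 6.1 tcp [546. -58. 130.] yawY 40.2 shift [-157. -108.    5.] F [ 0.3  1.4 -0.5]
scissors [ 0.65161131 -0.26395767  0.08239195] [ 0.67001409 -0.2759418   0.08978804]
```

```bash
python3 -m crank '[{"x":-47,"y":-32,"z":0,"wx":0,"wy":0,"wz":0,"hand":0},{"x":-94,"y":-65,"z":0,"wx":0,"wy":0,"wz":0,"hand":0},{"x":-141,"y":-97,"z":0,"wx":0,"wy":0,"wz":0,"hand":0},{"x":-157,"y":-108,"z":0,"wx":0,"wy":0,"wz":0,"hand":0},{"x":-157,"y":-108,"z":0,"wx":0,"wy":0,"wz":0,"hand":0}]' | head -3
python3 -m crank '[{"x":0,"y":0,"z":50,"wx":0,"wy":0,"wz":0,"hand":0},{"x":0,"y":0,"z":90,"wx":0,"wy":0,"wz":0,"hand":0},{"x":0,"y":0,"z":106,"wx":0,"wy":0,"wz":0,"hand":0},{"x":0,"y":0,"z":106,"wx":0,"wy":0,"wz":0,"hand":0}]'
```

```text
t: 6.72
eef_pos: [0.5639, -0.2481, 0.1293]
ee_rot: [[-0.642, 0.767, -0.002], [0.767, 0.642, 0.0], [0.002, -0.002, -1.0]]
t: 7.22
eef_pos: [0.5646, -0.2445, 0.0236]
ee_rot: [[-0.645, 0.764, -0.002], [0.764, 0.645, 0.002], [0.003, -0.001, -1.0]]
force: [0.8, -0.4, -0.4]
width: 0.004
gripper_force: 0.0
```

```bash
python3 -m crank '[{"x":8,"y":0,"z":0,"wx":0,"wy":0,"wz":0,"hand":0},{"x":16,"y":0,"z":0,"wx":0,"wy":0,"wz":0,"hand":0},{"x":24,"y":0,"z":0,"wx":0,"wy":0,"wz":0,"hand":0},{"x":32,"y":0,"z":0,"wx":0,"wy":0,"wz":0,"hand":0},{"x":40,"y":0,"z":0,"wx":0,"wy":0,"wz":0,"hand":0}]' | grep -v ee_
python3 -m crank '[{"x":8,"y":0,"z":0,"wx":0,"wy":0,"wz":0,"hand":0},{"x":16,"y":0,"z":0,"wx":0,"wy":0,"wz":0,"hand":0},{"x":24,"y":0,"z":0,"wx":0,"wy":0,"wz":0,"hand":0},{"x":28,"y":0,"z":0,"wx":0,"wy":0,"wz":0,"hand":0},{"x":18,"y":0,"z":0,"wx":0,"wy":0,"wz":0,"hand":0}]' | grep -v ee_
python3 -m crank '[{"x":-3,"y":0,"z":0,"wx":0,"wy":0,"wz":0,"hand":0},{"x":-3,"y":0,"z":-50,"wx":0,"wy":0,"wz":0,"hand":0},{"x":-3,"y":0,"z":-105,"wx":0,"wy":0,"wz":5,"hand":0},{"x":-3,"y":0,"z":-105,"wx":0,"wy":0,"wz":15,"hand":0}]' | head -2
python3 - <<'E'
from h import *
r=printer([.54,-.13,.45]);print(r,np.degrees(r[0][2]))
goto([.5,-.1,.13])
E
```

```text
t: 7.85
eef_pos: [0.5408, -0.218, 0.0263]
force: [2.4, -5.2, 1.9]
width: 0.006
gripper_force: 3.0
t: 8.48
eef_pos: [0.5273, -0.2011, 0.0252]
force: [0.3, 0.6, -0.3]
width: 0.005
gripper_force: 0.0
t: 8.98
eef_pos: [0.5332, -0.2055, 0.1342]
(array([ 0.54069677, -0.1115238 ,  0.41084743]), np.float64(0.14228099666055166), 2) 23.53982351654631
t 9.18 tcp [ 529. -204.  129.] yawY 25.3 shift [106.  18.  -1.] F [ 0.1  0.3 -0.6]
```

Run:
```python
from h import *
for n in(('top',),('side',)):
  r=printer([.54,-.112,.41],n);print(n,r,np.degrees(r[0][2]))
goto(np.r_[place(np.array([[.058,.088,.13]]),[.541,-.112,.41])[0]])
```

```text
('top',) (array([ 0.53998385, -0.11294138,  0.42177659]), np.float64(0.028189958943523052), 1) 24.1660182383874
('side',) (array([ 0.54083464, -0.10860668,  0.43518765]), np.float64(0.27064864966171265), 1) 24.934415704298182
t 9.38 tcp [ 529. -204.  129.] yawY 25.1 shift [165. 111.  -1.] F [-0.5 -0.2  0. ]
```

```bash
python3 -m crank '[{"x":50,"y":33,"z":0,"wx":0,"wy":0,"wz":0,"hand":0},{"x":100,"y":66,"z":0,"wx":0,"wy":0,"wz":0,"hand":0},{"x":150,"y":99,"z":0,"wx":0,"wy":0,"wz":0,"hand":0},{"x":166,"y":110,"z":0,"wx":0,"wy":0,"wz":0,"hand":0},{"x":166,"y":110,"z":20,"wx":0,"wy":0,"wz":0,"hand":0}]' | head -2
python3 -m crank '[{"x":0,"y":0,"z":45,"wx":0,"wy":0,"wz":0,"hand":0},{"x":0,"y":0,"z":80,"wx":0,"wy":0,"wz":0,"hand":0},{"x":0,"y":0,"z":86,"wx":0,"wy":0,"wz":0,"hand":0},{"x":-6,"y":0,"z":86,"wx":0,"wy":0,"wz":0,"hand":0},{"x":-14,"y":0,"z":86,"wx":0,"wy":0,"wz":0,"hand":0}]' | head -2
python3 -m crank '[{"x":-8,"y":0,"z":0,"wx":0,"wy":0,"wz":0,"hand":0},{"x":-16,"y":0,"z":0,"wx":0,"wy":0,"wz":0,"hand":0},{"x":-24,"y":0,"z":0,"wx":0,"wy":0,"wz":0,"hand":0},{"x":-32,"y":0,"z":0,"wx":0,"wy":0,"wz":0,"hand":0},{"x":-40,"y":0,"z":0,"wx":0,"wy":0,"wz":0,"hand":0}]' | grep -v ee_
python3 - <<'E'
from h import *
goto([.5,-.1,.025])
r=printer([.55,-.13,.25],('side',));print(r,np.degrees(r[0][2]))
E
```

```text
t: 10.0
eef_pos: [0.5608, -0.005, 0.1103]
t: 10.62
eef_pos: [0.5668, -0.021, 0.0251]
t: 11.25
eef_pos: [0.5837, -0.0536, 0.0251]
force: [-0.2, 6.9, 3.9]
width: 0.004
gripper_force: 3.5
t 11.25 tcp [584. -54.  25.] yawY 25.2 shift [ -6. -95.  -0.] F [-0.2  6.9  3.9]
(array([ 0.54452779, -0.13120564,  0.23854818]), np.float64(0.03495590261006454), 1) 13.667804199607685
```

```bash
python3 -m crank '[{"x":-8,"y":0,"z":0,"wx":0,"wy":0,"wz":0,"hand":0},{"x":-16,"y":0,"z":0,"wx":0,"wy":0,"wz":0,"hand":0},{"x":-24,"y":0,"z":0,"wx":0,"wy":0,"wz":0,"hand":0},{"x":-30,"y":0,"z":0,"wx":0,"wy":0,"wz":0,"hand":0},{"x":-20,"y":0,"z":0,"wx":0,"wy":0,"wz":0,"hand":0}]' | grep -v ee_
python3 -m crank '[{"x":20,"y":0,"z":0,"wx":0,"wy":0,"wz":0,"hand":0},{"x":20,"y":0,"z":-60,"wx":0,"wy":0,"wz":5,"hand":0},{"x":20,"y":0,"z":-105,"wx":0,"wy":0,"wz":15,"hand":0.5},{"x":20,"y":-30,"z":-105,"wx":0,"wy":0,"wz":22,"hand":0.5}]' | head -2
python3 - <<'E'
from h import *
for n in(('top',),('side',)):
  r=printer([.55,-.15,.15],n);print(n,r,np.degrees(r[0][2]))
p=r[0]
goto(np.r_[place(np.array([[-.11,0,.13]]),p)[0]])
E
```

```text
t: 11.98
eef_pos: [0.5912, -0.0762, 0.0242]
force: [-0.4, -0.1, 0.0]
width: 0.006
gripper_force: 0.0
t: 12.48
eef_pos: [0.5587, -0.0671, 0.1326]Traceback (most recent call last):
  File "<stdin>", line 3, in <module>
  File "h.py", line 39, in printer
    return fit(PR,p0,V)+(len(V),)
           ~~~^^^^^^^^^
  File "h.py", line 25, in fit
    r=minimize(cost,v0,method='Nelder-Mead',options=dict(initial_simplex=np.vstack([v0]+[v0+d for d in np.diag([2,2,2 if yaw else .1])/(k+1)]),xatol=.01,fatol=1e-4));v0=r.x
    res = _minimize_neldermead(fun, x0, args, callback, bounds=bounds,
                               **options)
    fsim[k] = func(sim[k])
              ~~~~^^^^^^^^
    fx = function(np.copy(x), *(wrapper_args + args))
  File "h.py", line 22, in cost
    return s/len(V)
           ~^~~~~~~
ZeroDivisionError: division by zero
```

Run:
```python
from h import *
r=printer([.55,-.15,.15],('side',));print(r,np.degrees(r[0][2]))
p=r[0]
goto(np.r_[place(np.array([[-.12,0,.13]]),p)[0]]);print(np.round(get_obs()['joint_pos'],2))
```

```text
(array([ 0.54491168, -0.15351599,  0.03530957]), np.float64(0.021802525044600007), 1) 2.023089368052609
t 12.68 tcp [554. -68. 128.] yawY 3.1 shift [ -82. -134.   -1.] F [ 0.9  0.5 -0.1]
[-0.09  0.39  0.2   1.87 -0.1   0.89  0.22]
```

```bash
python3 -m crank '[{"x":-17,"y":-30,"z":0,"wx":0,"wy":0,"wz":-10,"hand":0.6},{"x":-34,"y":-60,"z":0,"wx":0,"wy":0,"wz":-20,"hand":0.6},{"x":-51,"y":-90,"z":0,"wx":0,"wy":0,"wz":-30,"hand":0.6},{"x":-70,"y":-120,"z":0,"wx":0,"wy":0,"wz":-40,"hand":0.6},{"x":-82,"y":-134,"z":0,"wx":0,"wy":0,"wz":-50,"hand":0.6}]' | head -2
python3 -m crank '[{"x":0,"y":0,"z":0,"wx":0,"wy":0,"wz":-10,"hand":0.6},{"x":0,"y":0,"z":0,"wx":0,"wy":0,"wz":-20,"hand":0.6},{"x":0,"y":0,"z":0,"wx":0,"wy":0,"wz":-30,"hand":0.6},{"x":0,"y":0,"z":0,"wx":0,"wy":0,"wz":-39,"hand":0.6},{"x":0,"y":0,"z":0,"wx":0,"wy":0,"wz":-39,"hand":0.6}]'
python3 - <<'E'
from h import *
V=[];S=np.array([[x,y,z] for x in(0,.2) for y in(-.28,.28) for z in(0,.06)])
for n in ('top','side'):
    im=snapshot(n);cv2.imwrite(f'pics/{n}3.png',cv2.resize(im,None,fx=1.4,fy=1.4))
    f=find(n,'printer',[.545,-.153,.04])
    if f:
        V.append(f);r=fit(PR,[.545,-.153,.035],[f]);print(n,r,np.degrees(r[0][2]))
    if n=='top':
        f=find(n,'stand',[.78,-.09,.04],60);r=fit(S,[.683,-.084,.05],[f]);print('stand',r,np.degrees(r[0][2]))
goto([.425,-.157,.024])
E
```

```text
t: 13.3
eef_pos: [0.4238, -0.1583, 0.1279]
t: 13.92
eef_pos: [0.4256, -0.1575, 0.1281]
ee_rot: [[-0.999, -0.036, -0.001], [-0.036, 0.999, 0.001], [0.001, 0.001, -1.0]]
force: [0.0, -0.0, -0.4]
width: 0.602
gripper_force: 0.0
top (array([ 0.54468267, -0.15514859,  0.03346103]), np.float64(0.037234543116157925)) 1.9171758601850457
stand (array([ 0.68271856, -0.08450929,  0.0519662 ]), np.float64(0.05704816469491614)) 2.9774438099025433
side (array([ 0.54497145, -0.15432308,  0.0636551 ]), np.float64(0.08346510828463394)) 3.6471688362230843
t 14.18 tcp [ 425. -158.  128.] yawY 92.0 shift [  0.   1. 104.] F [-0.8 -0.4  0.6]
```

View pics/top3.png

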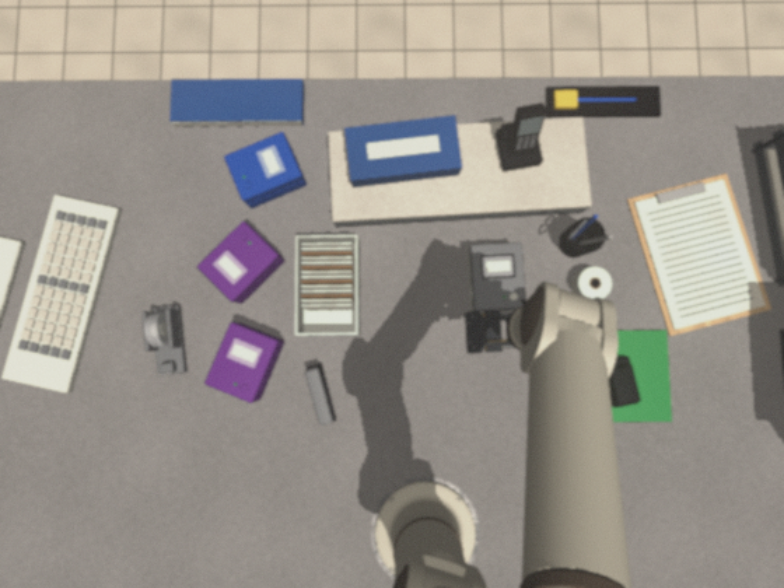

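The printer stands square at about (497,275) in this enlarged view, with the stand's front edge running (333,222)-(591,208). I'll measure that edge and lower the fingers.

```bash
python3 -m crank '[{"x":0,"y":0,"z":50,"wx":0,"wy":0,"wz":0,"hand":0.6},{"x":0,"y":0,"z":90,"wx":0,"wy":0,"wz":0,"hand":0.6},{"x":0,"y":0,"z":104,"wx":0,"wy":0,"wz":-1,"hand":0.6},{"x":0,"y":0,"z":104,"wx":0,"wy":0,"wz":-1,"hand":0.6}]'
python3 - <<'E'
from h import *
im=cv2.imread('pics/top0.png');g=im.astype(float).mean(2)
c=calibration('top');o=-c['R'].T@c['t'];P=[]
for u in range(246,414,3):
    col=cv2.GaussianBlur(g,(3,3),0)[140:172,u];d=np.diff(col);k=int(np.argmin(d))
    if not 0<k<len(d)-1: continue
    a,b,e=d[k-1:k+2];v=140+k+.5+.5*(a-e)/(a-2*b+e)
    r=c['R'].T@np.linalg.inv(c['K'])@[u,v,1];P.append((o+r*(.06-o[2])/r[2])[:2])
P=np.array(P);
for _ in range(4):
    q=np.polyfit(P[:,1],P[:,0],1);e=P[:,0]-np.polyval(q,P[:,1]);P=P[abs(e)<2*e.std()+1e-4]
print(len(P),e.std(),'heading',np.degrees(np.arctan(-q[0])),'x at y=-.15',np.polyval(q,-.15))
E
```

```text
t: 14.68
eef_pos: [0.425, -0.158, 0.0242]
ee_rot: [[-0.999, -0.053, -0.002], [-0.053, 0.999, 0.001], [0.002, 0.001, -1.0]]
force: [0.1, -0.3, -0.1]
width: 0.6
gripper_force: 0.0
56 0.00014246480227917966 heading 3.0377894296029946 x at y=-.15 0.6837435453356046
```

```bash
python3 -m crank '[{"x":-16,"y":0,"z":0,"wx":0,"wy":0,"wz":0,"hand":0.6},{"x":-30,"y":0,"z":0,"wx":0,"wy":0,"wz":0,"hand":0.6},{"x":-38,"y":0,"z":0,"wx":0,"wy":0,"wz":0,"hand":0.6},{"x":-45,"y":0,"z":0,"wx":0,"wy":0,"wz":0,"hand":0.6},{"x":-53,"y":0,"z":0,"wx":0,"wy":0,"wz":0,"hand":0.6}]' | grep -v ee_
python3 -m crank '[{"x":-8,"y":0,"z":0,"wx":0,"wy":0,"wz":0,"hand":0.6},{"x":-16,"y":0,"z":0,"wx":0,"wy":0,"wz":0,"hand":0.6},{"x":-24,"y":0,"z":0,"wx":0,"wy":0,"wz":0,"hand":0.6},{"x":-32,"y":0,"z":0,"wx":0,"wy":0,"wz":0,"hand":0.6},{"x":-40,"y":0,"z":0,"wx":0,"wy":0,"wz":0,"hand":0.6}]'
python3 - <<'E'
from h import *
for n in(('top',),('side',)):
  try:r=printer([.605,-.155,.05],n);print(n,r,np.degrees(r[0][2]))
  except ZeroDivisionError: print(n,'none')
E
```

```text
t: 15.3
eef_pos: [0.4747, -0.1556, 0.0243]
force: [-8.9, 0.4, 5.7]
width: 0.599
gripper_force: 4.6
t: 15.92
eef_pos: [0.5151, -0.1535, 0.0243]
ee_rot: [[-0.999, -0.052, -0.007], [-0.052, 0.999, 0.001], [0.007, 0.001, -1.0]]
force: [-8.8, -1.1, 6.6]
width: 0.6
gripper_force: 4.4
('top',) (array([ 0.62542633, -0.13426352, -0.55752872]), np.float64(0.46786589809845625), 1) -31.944042438809166
('side',) (array([ 0.60069402, -0.15218976,  0.0919209 ]), np.float64(0.4312161267819772), 1) 5.266679721501937
```

```bash
python3 -m crank '[{"x":-5,"y":0,"z":0,"wx":0,"wy":0,"wz":0,"hand":0.6},{"x":-9,"y":0,"z":0,"wx":0,"wy":0,"wz":0,"hand":0.6},{"x":-12,"y":0,"z":0,"wx":0,"wy":0,"wz":0,"hand":0.6},{"x":-14,"y":0,"z":0,"wx":0,"wy":0,"wz":0,"hand":0.6},{"x":-16,"y":0,"z":0,"wx":0,"wy":0,"wz":0,"hand":0.6}]' | grep -v ee_
python3 -c "
from h import *
im=snapshot('side');cv2.imwrite('pics/b.png',cv2.resize(im[180:320,260:480],None,fx=3.5,fy=3.5,interpolation=cv2.INTER_CUBIC));goto([.6,-.15,.024])"
```

```text
t: 16.75
eef_pos: [0.5319, -0.1525, 0.0243]
force: [-8.3, 0.0, 3.9]
width: 0.598
gripper_force: 3.7
t 16.8 tcp [ 532. -152.   24.] yawY 93.0 shift [-68.  -1.   0.] F [-5.5 -0.8  0. ]
```

View pics/b.png

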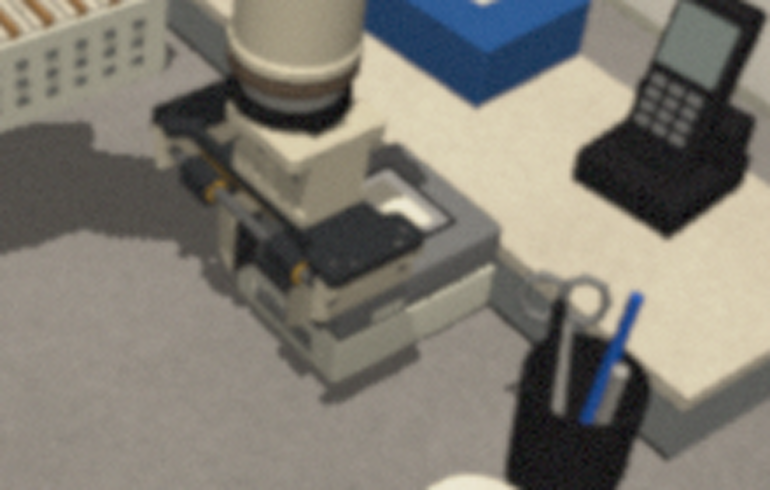

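The printer is square and its back right corner is just short of the stand ((498,235) in the crop), well left of the cup. I'll creep in and watch the force.

```bash
python3 -m crank '[{"x":-2,"y":0,"z":0,"wx":0,"wy":0,"wz":0,"hand":0.6},{"x":-4,"y":0,"z":0,"wx":0,"wy":0,"wz":0,"hand":0.6}]' | egrep 't:|pos|^force'
python3 -m crank '[{"x":-2,"y":0,"z":0,"wx":0,"wy":0,"wz":0,"hand":0.6},{"x":-3,"y":0,"z":0,"wx":0,"wy":0,"wz":0,"hand":0.6}]' | egrep 't:|pos|^force'
```

```text
t: 17.05
eef_pos: [0.5332, -0.1524, 0.0242]
ee_rot: [[-0.999, -0.052, -0.009], [-0.052, 0.999, 0.001], [0.009, 0.001, -1.0]]
force: [-16.5, -0.7, 12.3]
t: 17.3
eef_pos: [0.533, -0.1524, 0.0238]
ee_rot: [[-0.999, -0.052, -0.015], [-0.052, 0.999, 0.001], [0.015, 0.002, -1.0]]
force: [-21.7, 0.1, 18.9]
```

```bash
python3 -c "
from h import *
o=get_obs();print(np.round(o['wrist_torque'],2),np.round(o['force'],1),np.round(o['eef_pos'],4))"
python3 -m crank '[{"x":4,"y":0,"z":0,"wx":0,"wy":0,"wz":0,"hand":0.6},{"x":10,"y":0,"z":0,"wx":0,"wy":0,"wz":0,"hand":0.6},{"x":30,"y":0,"z":0,"wx":0,"wy":0,"wz":0,"hand":0.3},{"x":75,"y":0,"z":0,"wx":0,"wy":0,"wz":0,"hand":0}]' | egrep 't:|pos|^force'
python3 - <<'E'
from h import *
for n in(('top',),('side',)):
  try:r=printer([.613,-.152,.05],n);print(n,r,np.degrees(r[0][2]))
  except ZeroDivisionError: print(n,'none')
im=snapshot('top');cv2.imwrite('pics/c.png',cv2.resize(im[130:250,290:450],None,fx=5,fy=5,interpolation=cv2.INTER_CUBIC))
E
```

```text
[0.16 4.42 0.25] [-21.7   0.1  18.9] [ 0.533  -0.1524  0.0238]
t: 17.8
eef_pos: [0.4698, -0.1559, 0.0255]
ee_rot: [[-0.998, -0.055, 0.006], [-0.055, 0.998, -0.001], [-0.006, -0.001, -1.0]]
force: [-0.4, 0.4, -0.3]
('top',) (array([ 0.61615052, -0.15239078,  0.06065492]), np.float64(0.06536235530951184), 1) 3.4752708168816078
('side',) (array([ 0.61707668, -0.14900324,  0.06330063]), np.float64(0.19894024352623074), 1) 3.6268592147734866
```

View pics/c.png

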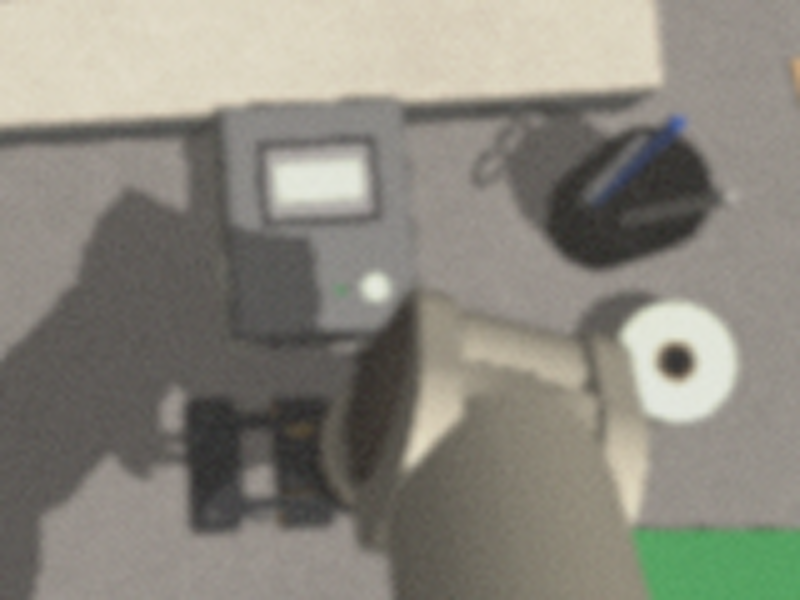

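The back looks flush along the stand (edge (220,105)-(400,100)). I'll give it one gentle central push with shut fingers to seat it, then withdraw.

```bash
python3 -m crank '[{"x":0,"y":0,"z":0,"wx":0,"wy":0,"wz":0,"hand":0},{"x":-25,"y":0,"z":0,"wx":0,"wy":0,"wz":0,"hand":0},{"x":-45,"y":0,"z":0,"wx":0,"wy":0,"wz":0,"hand":0},{"x":-52,"y":0,"z":0,"wx":0,"wy":0,"wz":0,"hand":0},{"x":-56,"y":0,"z":0,"wx":0,"wy":0,"wz":0,"hand":0}]' | egrep 't:|pos|^force'
python3 -m crank '[{"x":-3,"y":0,"z":0,"wx":0,"wy":0,"wz":0,"hand":0},{"x":-6,"y":0,"z":0,"wx":0,"wy":0,"wz":0,"hand":0},{"x":-8,"y":0,"z":0,"wx":0,"wy":0,"wz":0,"hand":0},{"x":-10,"y":0,"z":0,"wx":0,"wy":0,"wz":0,"hand":0}]' | egrep 't:|pos|^force'
```

```text
t: 18.68
eef_pos: [0.5224, -0.1529, 0.0243]
ee_rot: [[-0.999, -0.054, -0.0], [-0.054, 0.999, 0.0], [0.0, 0.0, -1.0]]
force: [-0.8, -0.6, 0.5]
t: 19.18
eef_pos: [0.5322, -0.1526, 0.0246]
ee_rot: [[-0.999, -0.053, -0.0], [-0.053, 0.999, 0.0], [0.0, 0.0, -1.0]]
force: [0.0, -0.0, -0.2]
```

```bash
python3 -m crank '[{"x":-2,"y":0,"z":0,"wx":0,"wy":0,"wz":0,"hand":0},{"x":-4,"y":0,"z":0,"wx":0,"wy":0,"wz":0,"hand":0}]' | egrep 't:|pos|^force'
python3 -m crank '[{"x":-2,"y":0,"z":0,"wx":0,"wy":0,"wz":0,"hand":0},{"x":-3,"y":0,"z":0,"wx":0,"wy":0,"wz":0,"hand":0}]' | egrep 't:|pos|^force'
python3 -c "
from h import *
o=get_obs();print(np.round(o['wrist_torque'],2),np.round(o['force'],1),np.round(o['eef_pos'],4))"
```

```text
t: 19.42
eef_pos: [0.5334, -0.1525, 0.0241]
ee_rot: [[-0.999, -0.053, -0.005], [-0.053, 0.999, 0.0], [0.005, 0.001, -1.0]]
force: [-9.4, 0.7, 7.0]
t: 19.68
eef_pos: [0.5331, -0.1525, 0.0236]
ee_rot: [[-0.999, -0.052, -0.011], [-0.052, 0.999, 0.001], [0.011, 0.002, -1.0]]
force: [-13.9, -0.1, 10.4]
[0.03 2.81 0.04] [-13.9  -0.1  10.4] [ 0.5331 -0.1525  0.0236]
```

```bash
python3 -m crank '[{"x":5,"y":0,"z":0,"wx":0,"wy":0,"wz":0,"hand":0},{"x":30,"y":0,"z":0,"wx":0,"wy":0,"wz":0,"hand":0},{"x":80,"y":0,"z":0,"wx":0,"wy":0,"wz":0,"hand":0},{"x":90,"y":0,"z":-60,"wx":0,"wy":0,"wz":0,"hand":0},{"x":90,"y":0,"z":-120,"wx":0,"wy":0,"wz":0,"hand":0}]' | egrep 't:|pos|^force'
python3 -m crank '[{"x":0,"y":60,"z":0,"wx":0,"wy":0,"wz":0,"hand":0},{"x":0,"y":120,"z":0,"wx":0,"wy":0,"wz":0,"hand":0},{"x":0,"y":180,"z":0,"wx":0,"wy":0,"wz":0,"hand":0},{"x":0,"y":200,"z":0,"wx":0,"wy":0,"wz":0,"hand":0},{"x":0,"y":200,"z":0,"wx":0,"wy":0,"wz":0,"hand":0}]' | egrep 't:|pos|^force'
python3 - <<'E'
from h import *
for n in(('top',),('side',)):
  try:r=printer([.613,-.152,.05],n);print(n,r,np.degrees(r[0][2]))
  except ZeroDivisionError: print(n,'none')
im=snapshot('side');cv2.imwrite('pics/d.png',cv2.resize(im[150:350,250:500],None,fx=3,fy=3,interpolation=cv2.INTER_CUBIC))
E
```

```text
t: 20.3
eef_pos: [0.4478, -0.1569, 0.1454]
ee_rot: [[-0.999, -0.052, -0.002], [-0.052, 0.999, 0.001], [0.002, 0.001, -1.0]]
force: [1.2, 0.4, 0.2]
t: 20.92
eef_pos: [0.4392, 0.0448, 0.1449]
ee_rot: [[-0.998, -0.057, 0.001], [-0.057, 0.998, 0.001], [-0.002, 0.001, -1.0]]
force: [0.4, -0.1, 0.5]
('top',) (array([ 0.61647348, -0.15236786,  0.04733281]), np.float64(0.03671801320339518), 1) 2.711970514984148
('side',) (array([ 0.61647603, -0.14885146,  0.06430556]), np.float64(0.0346902783585753), 1) 3.6844371535738336
```

View pics/d.png

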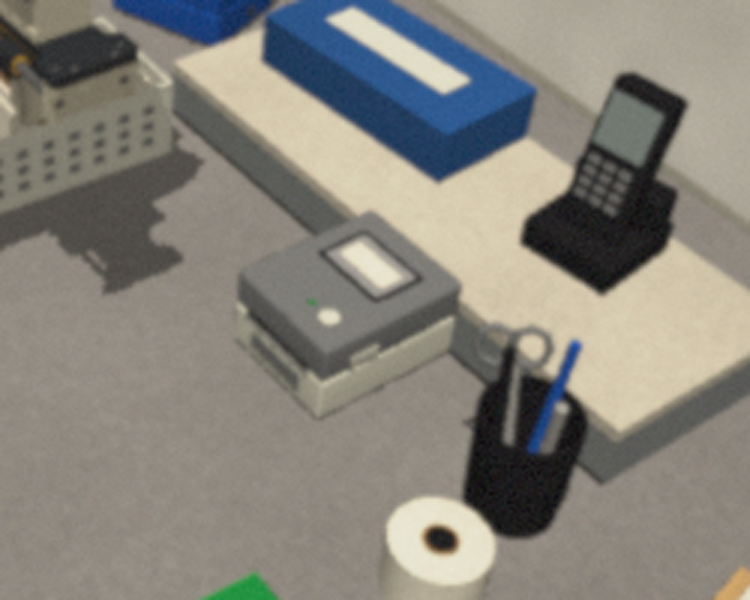

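The printer's back lies flush along the stand's front ((365,215)-(458,290)), clear of both cup and basket, and the arm is touching nothing.

```bash
python3 -c "
from workcell import *
print(job_done())"
```

```text
the job is handed in; nothing more can be done
None
```

The job is handed in: the printer was pushed round and home, its back looks flush with the stand's front (headings within about 1°), and it stands clear of the pen cup and card basket; pushing peaked at roughly 30 N and took about 21 of the 54 s.

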